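Present the long label plate, stow the short one

TASK

Two thin blank metal label plates lie in the two lanes of the low ledge on the desk. Push the long plate along its lane with the fingertips until it sticks out about 3 cm past the open end of the ledge, so that it can later be taken by its edge, and push the short plate back fully home against the wall at the other end. Only push them: do not lift the plates out of their lanes or let one fall, and leave the small things around the ledge where they are.

Things in the scene. Friction and masses are not known exactly. Their poses are not given: they have to be found in the camera images.
- ledge: Fixed low grey ledge with two lanes, 320 long (its x) x 148 wide (its y). Origin: centre of its underside on the desk; x points along the lanes toward the open end, z up. Lane floors are 36 above the desk; lanes are 64 wide, centred at y = +36 and y = -36 mm, between guide ribs that rise 5 above the floor.
- open_end (a point): Middle of the ledge's open end, on its upper edge at lane floor height (36 above the desk), at x = +160 mm of the ledge; the lanes have no rim there.
- end_wall (a point): Foot of the end wall's inner face, mid-width of the ledge, at lane floor height, at x = -152 mm of the ledge. The wall rises 14 above the lane floor.
- long_plate: Loose flat plate of bare aluminium, 130 long (its x) x 60 wide x 6 thick, about 0.13 kg, lying flat in one of the lanes (either one). Origin: centre of its underside; its x points along the lane toward the ledge's open end, z up.
- long_plate_lead (a point): Middle of the long plate's end face on the side of the ledge's open end, half-way up its thickness (the edge that is to stick out).
- long_plate_rear (a point): Middle of the long plate's end face on the side of the end wall, half-way up its thickness.
- short_plate: Loose flat plate like the long one but 85 long (its x) x 60 wide x 6 thick, about 0.08 kg, lying flat in the other lane. Origin: centre of its underside; its x points toward the ledge's open end, z up.
- short_plate_lead (a point): Middle of the short plate's end face on the side of the ledge's open end, half-way up its thickness.
- short_plate_rear (a point): Middle of the short plate's end face on the side of the end wall, half-way up its thickness (the edge that is to meet the wall).
- vial_1: Bystander: loose glass vial with a white screw cap, 28 across, 58 tall, standing on the desk beyond the open end, to the far side. Origin: centre of its underside.
- stopper_1: Bystander: loose red-brown rubber stopper, 22 across, 20 tall, on the desk along the far side of the ledge. Origin: centre of its underside.
- union_1: Bystander: loose white plastic tube fitting, 18 x 38 x 15 tall, on the desk along the far side of the ledge. Origin: centre of its underside.
Things that resemble listed ones, but are neither listed nor needed, are in the scene too. Leave any blue look-alike of the long_plate alone. What is shaped like the short_plate but red is not meant.

How it is judged:
At the end, for the whole second after the job is handed in: The long plate lies flat and still in its lane, sticking out 20 to 40 mm past the ledge's open end; the short plate lies flat and still in its lane with its rear edge within 5 mm of the end wall (z of long_plate in the frame of ledge between 0.033 and 0.039 m and angle between each of long_plate, short_plate's own z axis and vertical below 0.05 rad and angle between the x axis of each of long_plate, short_plate and the x axis of ledge, either way round below 0.08 rad and linear speed of each of long_plate, short_plate below 0.01 m/s and z of short_plate in the frame of ledge between 0.033 and 0.039 m and x of long_plate_lead in the frame of ledge between 0.18 and 0.2 m and x of short_plate_rear in the frame of ledge below -0.147 m); the robot touches nothing.
It fails at once if a plate was lifted out of its lane (more than 8 mm) (z of any of long_plate, short_plate in the frame of ledge above 0.044 m).
It fails at once if a plate fell off the ledge (z of any of long_plate, short_plate in the frame of ledge below 0.02 m).
It fails at once if a small thing beside the ledge was moved more than 2 cm (distance of any of vial_1, stopper_1, union_1 from where it was at the start of the episode above 0.02 m).
It also fails if it takes over 48 s, if anything falls off the work surface, if the arm or the gripper's body presses on something with over 40 N, if the wrist force passes 120 N, or if a joint passes its speed limit or range.

ROBOT

A 7-joint arm with a two-finger parallel gripper is mounted at the origin on a cart in front of the work surface, level with it; the furniture and walls round the work are solid. World frame = base frame: x ahead of the robot, y to its left, z up, the work surface at z = 0. Lengths are in m, angles in rad, forces in N, time in s.
With the tool pointing down it reaches from about 0.4 to 0.85 m from the base axis. Payload 4.5 kg.
Tool frame: the origin (TCP) lies between the finger pads; the fingertips stand 19 mm ahead of it and the grasp point (between the pads) is the TCP; z points along the fingers, y is the direction in which the jaws open and shut (so a half turn about z gives the same grasp; the last joint's range is limited). The gripper opens to 88 mm and grips with 3 to 60 N. Pads are 18 mm wide; open, the fingers measure 123 mm over their backs; the gripper's body (75 mm by 187 mm) begins 45 mm behind the grasp point.
Start: joints at [1.169, 0.689, -0.195, 1.565, 0.157, 0.902, -0.215], TCP at [0.264, -0.567, 0.258] pointing down, gripper open.
Joint ranges: [-3.01, 3.01], [-0.46, 2.08], [-1.47, 1.51], [0.13, 2.56], [-1, 4.14], [0.04, 2.09], [-2.66, 2.66]. Speed limits (rad/s): [2.57, 2.57, 3.14, 3.14, 3.14, 3.14, 3.14].

INTERFACE

Orientations are given as a unit quaternion [x, y, z, w].
In Python, from plant import status, snapshot, finish_job, cut_out, tip_of gives the robot as it stands. The module is installed in compiled form; this text tells all that it offers.
- The arm moves only by the tool carry_out, never from a script. Its arguments are lists of equal length, an entry for each row: "linear": the shift along the world's x, y, z in m, a list of three; "roll": the turn about the world's z in rad. A call has 1 to 8 rows; each row is the pose to reach, as a shift and turn from the pose measured when the call began; what a row does not reach only later rows make up. A row lasts 1/12 s, in which the tool goes at most 41.7 mm and 7.16 degrees, less where a joint would pass 70% of its speed; a pose out of reach is approached as far as the arm can. A call with a gripper value outside its range is refused whole. "gripper" is the opening, from 0 (shut) to 1 (fully open), set as the call begins (left out, the last holds). The fingers move at their own pace and stop on an object; "grip_force" is the grip in N (left out, the last holds). Time passes only in rows, so rows that repeat a pose let the fingers close. It gives the time, the measured TCP pose, the force and the opening at its end, in the units of the state.
- status.get_state(): the state, without advancing time (a new reading comes with each control period).
- snapshot(name): name is "side" or "top"; returns a dict with "img" (420x560x3 uint8, red, green, blue), "range_z" (420x560 float32, m along the optical axis (not along the pixel's ray), 0 where there is no reading), "fx", "fy", "cx", "cy" (pixels), "k1" (the pictures are not rectified: a ray, as slopes to the right and down, at radius r is drawn at 1 + k1 r^2 times it, then the intrinsics apply), "world_from_camera" (4x4, takes a point from camera to world coordinates). Camera axes: x right, y down, z forward; pixel columns grow to the right and rows downward; lengths in m; the calibration is good to about 2 mm. A picture is of the moment at which its call begins.
- finish_job(): hands the job in, once; it reports no verdict.
Trained networks look in a picture, given as the dict that the camera call returned (one of the last four; its "shot" number tells which), for a name from the list of things; names that differ only in an ending like _2 or _b are one class to them, and where a whole thing is asked for, a point or a joint stands for the part that bears it (a point fixed in the world has none). Each returns a list of dicts, best first, with "confidence" (0 to 1); they miss things now and then, are a little off and sometimes report something else, mostly with a low value. They report only what shows in the picture. A call takes as long as a camera call. They do not tell look-alikes from the thing itself.
- cut_out(picture, query): "region" (420x560 bool, what is visible of it) and "pixel" ([column, row] in pixels, amid what is visible of it).
- tip_of(picture, query): "pixel" ([column, row] in pixels: a listed point, or the origin of a listed thing).
The state is a dict: "clock": time; "q": joint angles; "qd": joint speeds; "joint_torque": joint torques, N m; "tool_pos": TCP position; "eef_rot": TCP orientation; "contact_force": force on the tool from outside, world axes, zero at the start; "moment": the same for the moment, N m; "opening": opening from 0.0 (shut) to 1.0 (fully open).
Only numpy, scipy, OpenCV 4.12 (cv2) and the standard library are available. Lean on these libraries where they do the work, as an engineer would, in place of code of your own. Each camera call takes 0.05 s, during which the arm holds its last target.

## Working session

There is one attempt and no reset: what is moved stays moved. The work goes in short steps, Python scripts to look and compute and a tool call to move; the robot and the scene stay as the last step left them, time stands still between calls to the robot, and variables do not carry over. Pictures are saved under pics/ and viewed, and the job is handed in when it is done.

Besides the shell and the picture viewer there is one more tool, called after "Request:" as a command line: name --pt "numbers of a row" for each row, then --argument value for the rest. carry_out: Moves the arm, as the interface text tells. Its arguments: {"type":"object","properties":{"linear":{"type":"array"},"roll":{"type":"array"},"gripper":{"type":"number"},"grip_force":{"type":"number"}},"required":["linear","roll"]}

```bash
mkdir -p pics; cat > h.py <<'E'
import numpy as np, cv2
def ray(p,u,v):
    d=np.array([(u-p['cx'])/p['fx'],(v-p['cy'])/p['fy']]); s=d.copy()
    for _ in range(20): s=d/(1+p['k1']*(s@s))
    return np.array([s[0],s[1],1.])
def at_z(p,u,v,z):
    T=np.array(p['world_from_camera']); r=T[:3,:3]@ray(p,u,v); o=T[:3,3]
    return o+r*(z-o[2])/r[2]
def dep(p,u,v):
    T=np.array(p['world_from_camera']); z=p['range_z'][int(round(v)),int(round(u))]
    return T[:3,:3]@(ray(p,u,v)*z)+T[:3,3]
def proj(p,X):
    T=np.array(p['world_from_camera']); c=T[:3,:3].T@(np.array(X)-T[:3,3]); s=c[:2]/c[2]; s=s*(1+p['k1']*(s@s))
    return s[0]*p['fx']+p['cx'],s[1]*p['fy']+p['cy']
def save(p,n): cv2.imwrite('pics/'+n,cv2.cvtColor(p['img'],cv2.COLOR_RGB2BGR))
E
python3 - <<'E'
from h import *
from plant import *
import pickle
np.set_printoptions(precision=4,suppress=True)
s=status.get_state(); print(s['clock'],s['tool_pos'],s['eef_rot'],s['opening'])
for n in('top','side'):
    p=snapshot(n); save(p,n+'0.png'); pickle.dump(p,open(n+'0.pkl','wb'))
    print(n,p['fx'],np.array(p['world_from_camera']))
    for q in ['ledge','long_plate','short_plate','vial_1','stopper_1','union_1']:
        for r in cut_out(p,q)[:3]:
            u,v=r['pixel']; print(q,round(r['confidence'],2),np.round([u,v]),dep(p,u,v))
    for q in ['open_end','end_wall','long_plate_lead','long_plate_rear','short_plate_lead','short_plate_rear','ledge']:
        for r in tip_of(p,q)[:3]:
            u,v=r['pixel']; print(' pt',q,round(r['confidence'],2),np.round([u,v],1),at_z(p,u,v,0. if q=='ledge' else .036 if q in('open_end','end_wall') else .039))
print(status.get_state()['clock'])
E
```

```text
0.0 [ 0.2635 -0.5661  0.2569] [ 0.9764  0.2162 -0.0002 -0.0009] 0.9986501924787696
top 508.571529086006 [[-0.0241 -0.9962  0.0832  0.5135]
 [-0.9992  0.0267  0.0297 -0.1915]
 [-0.0318 -0.0824 -0.9961  1.0877]
 [ 0.      0.      0.      1.    ]]
ledge 0.94 [338. 232.] [ 0.5482 -0.2665  0.0399]
long_plate 0.68 [177. 247.] [0.5252 0.0758 0.007 ]
long_plate 0.62 [304. 249.] [ 0.5147 -0.1953  0.0454]
short_plate 0.86 [390. 147.] [ 0.7263 -0.3855  0.0103]
short_plate 0.57 [317. 215.] [ 0.5829 -0.2236  0.0461]
vial_1 0.55 [422. 186.] [ 0.6352 -0.4381  0.0616]
stopper_1 0.39 [326. 180.] [ 0.6577 -0.2447  0.0254]
 pt open_end 0.95 [394.5 226.1] [ 0.5567 -0.3828  0.036 ]
 pt end_wall 0.73 [244.8 239.6] [ 0.5367 -0.0732  0.036 ]
 pt long_plate_lead 0.98 [334.2 251.6] [ 0.5075 -0.2569  0.039 ]
 pt long_plate_lead 0.63 [194.8 228.2] [0.5628 0.0304 0.039 ]
 pt long_plate_lead 0.31 [298.8 217.9] [ 0.5786 -0.1861  0.039 ]
 pt long_plate_rear 0.95 [271.2 254.7] [ 0.5043 -0.1274  0.039 ]
 pt long_plate_rear 0.76 [154.2 268.3] [0.4816 0.1164 0.039 ]
 pt long_plate_rear 0.17 [246.7 239.6] [ 0.5365 -0.07
[... 1264 characters left out ...]
_plate_lead 0.71 [262.7 242.4] [ 0.5142 -0.2491  0.039 ]
 pt long_plate_rear 0.89 [202.1 178.1] [0.4758 0.0729 0.039 ]
 pt long_plate_rear 0.74 [238. 212.] [ 0.5068 -0.1194  0.039 ]
 pt long_plate_rear 0.44 [303.  278.3] [ 0.5408 -0.3854  0.039 ]
 pt short_plate_lead 0.86 [367.2 243.3] [ 0.7167 -0.3634  0.039 ]
 pt short_plate_lead 0.8 [294.2 237.1] [ 0.5844 -0.2672  0.039 ]
 pt short_plate_lead 0.27 [358.  289.8] [ 0.6203 -0.4633  0.039 ]
 pt short_plate_rear 0.88 [383.2 267.9] [ 0.7006 -0.4403  0.039 ]
 pt short_plate_rear 0.59 [274.7 216.9] [ 0.5778 -0.1803  0.039 ]
 pt short_plate_rear 0.33 [252.1 227.1] [ 0.5145 -0.189   0.039 ]
 pt ledge 0.93 [271.6 239.5] [ 0.5532 -0.2103  0.    ]
1.4
```

```bash
ls pics
```

```text
side0.png
top0.png
```

```bash
python3 - <<'E'
import cv2
for n,(a,b,c,d) in {'top':(120,300,130,440),'side':(140,320,180,410)}.items():
    i=cv2.imread(f'pics/{n}0.png')[a:b,c:d]; cv2.imwrite(f'pics/{n}0c.png',cv2.resize(i,None,fx=2.5,fy=2.5,interpolation=2))
E
```

```text
(no output)
```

View pics/top0.png

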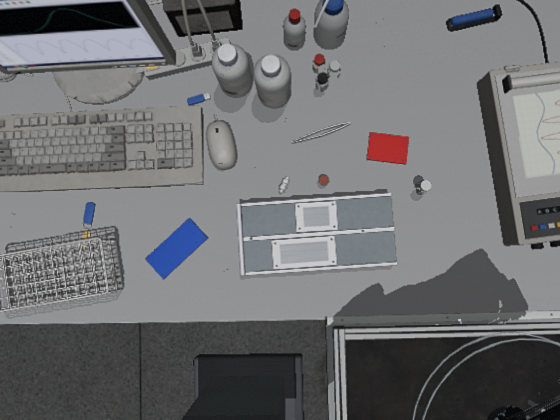

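View pics/top0c.png

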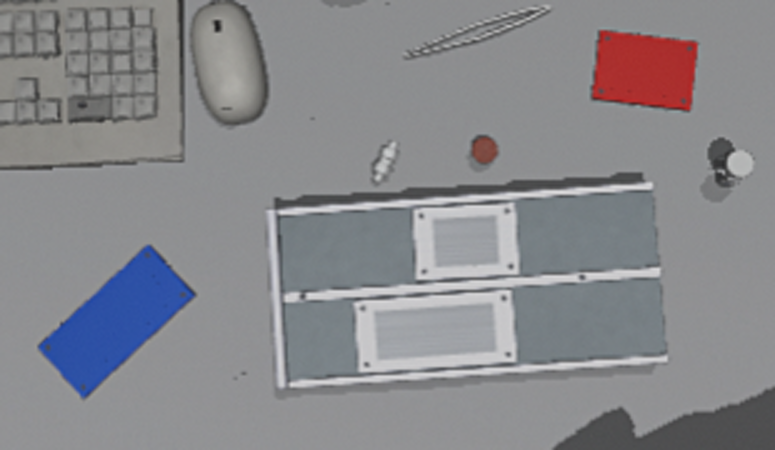

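View pics/side0c.png

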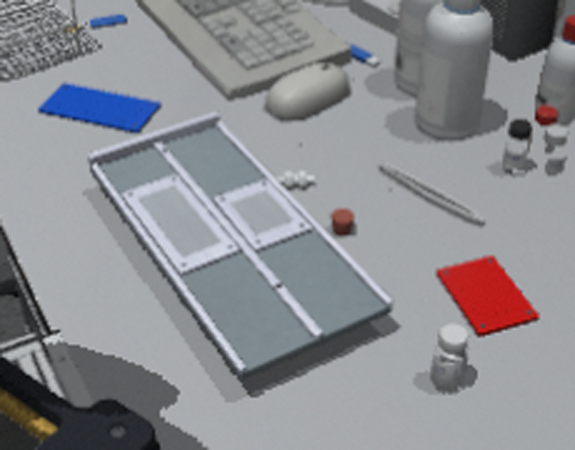

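```bash
python3 - <<'E'
from h import *
import pickle
np.set_printoptions(precision=4,suppress=True)
p=pickle.load(open('top0.pkl','rb'))
im=p['img'].astype(int)
# brightness mask of ledge area
g=cv2.cvtColor(p['img'],cv2.COLOR_RGB2GRAY)
i=g[185:280,230:405]; cv2.imwrite('pics/g.png',cv2.resize(i,None,fx=4.5,fy=4.5,interpolation=1))
for n in('top','side'):
    q=pickle.load(open(n+'0.pkl','rb'))
    uv=[(270,217),(365,210),(255,257),(365,243),(304,251),(317,215)] if n=='top' else [(262,198),(300,245),(262,250),(285,262),(235,204),(254,227),(287,223)]
    for u,v in uv: print(n,u,v,dep(q,u,v),q['img'][v,u])
E
```

```text
top 270 217 [ 0.5819 -0.1268  0.0411] [120 128 132]
top 365 210 [ 0.5913 -0.323   0.0389] [119 127 131]
top 255 257 [ 0.5003 -0.0938  0.0382] [119 128 132]
top 365 243 [ 0.5235 -0.3207  0.0378] [117 125 131]
top 304 251 [ 0.5102 -0.195   0.0438] [159 160 165]
top 317 215 [ 0.5831 -0.2236  0.0461] [155 158 161]
side 262 198 [ 0.5849 -0.0909  0.036 ] [129 139 145]
side 300 245 [ 0.5839 -0.2952  0.0377] [128 139 146]
side 262 250 [ 0.5034 -0.2685  0.0368] [127 137 144]
side 285 262 [ 0.5305 -0.3261  0.0377] [128 139 144]
side 235 204 [ 0.5136 -0.0814  0.0363] [129 141 147]
side 254 227 [ 0.5161 -0.1974  0.0449] [160 164 172]
side 287 223 [ 0.5906 -0.2202  0.0438] [160 165 171]
```

View pics/g.png

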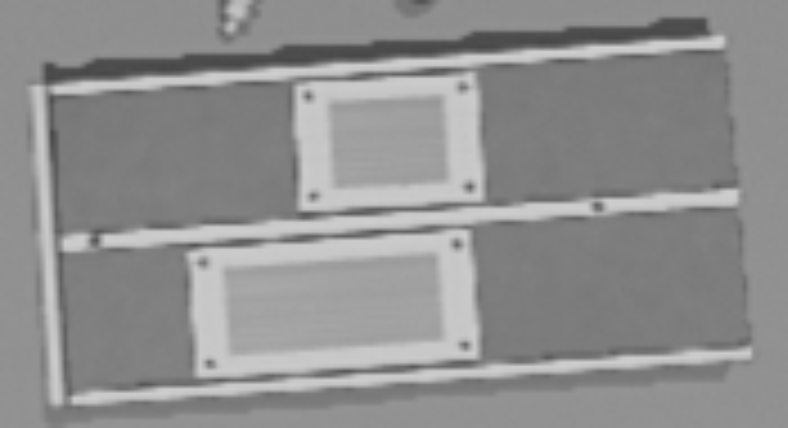

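```bash
cat > fit.py <<'E'
from h import *
import pickle
from scipy.optimize import least_squares
np.set_printoptions(precision=4,suppress=True)
p=pickle.load(open('top0.pkl','rb'))
px=lambda X,Y:(230+(X+.5)/4.5-.5,185+(Y+.5)/4.5-.5)
L=[((160,0),(740,198)),((160,71),(724,42)),((160,-71),(751,352)),((-152,0),(62,243)),((-152,-71),(70,401)),((-152,71),(50,90))]
A=np.array([l[0] for l in L])/1000; W=np.array([at_z(p,*px(*l[1]),.041)[:2] for l in L])
def w(q,A):
    c,s=np.cos(q[2]),np.sin(q[2]); return q[:2]+A@np.array([[c,s],[-s,c]])
r=least_squares(lambda q:(w(q,A)-W).ravel(),[.54,-.22,-1.5])
print(r.x, (w(r.x,A)-W)*1000)
q=r.x
c,s=np.cos(q[2]),np.sin(q[2])
inv=lambda P:(np.asarray(P)-q[:2])@np.array([[c,-s],[s,c]])
for n,C in {'long':[(188,252),(472,230),(482,357),(197,380)],'short':[(294,84),(476,72),(486,201),(302,213)]}.items():
    print(n,inv([at_z(p,*px(*a),.042)[:2] for a in C])*1000)
np.save('ledge.npy',q)
print('xdir',c,s)
E
python3 fit.py
```

```text
[ 0.5449 -0.2211 -1.5262] [[ 0.6513 -0.187 ]
 [-0.0246 -1.3759]
 [-0.3794 -1.171 ]
 [-0.5841  1.5634]
 [ 0.5244  0.766 ]
 [-0.1876  0.4044]]
long [[-92.9264  -7.5993]
 [ 36.9639  -6.6085]
 [ 37.1224 -64.3262]
 [-92.7057 -65.8951]]
short [[-39.2349  65.8002]
 [ 44.304   65.345 ]
 [ 44.3249   6.116 ]
 [-39.7358   6.5353]]
xdir 0.044573519053236636 -0.9990061067877467
```

Request:
carry_out --pt "0.018 0.035 0" --pt "0.036 0.07 0" --pt "0.054 0.105 0" --pt "0.072 0.14 0" --pt "0.09 0.175 0" --pt "0.108 0.21 0" --pt "0.126 0.245 0" --pt "0.144 0.28 0" --roll '[0.12,0.24,0.36,0.48,0.6,0.72,0.84,0.96]' --gripper 0

```text
clock: 2.07
tool_pos: [0.4085, -0.285, 0.2581]
eef_rot: [0.764, 0.645, 0.0, 0.0]
contact_force: [0.5, 0.1, -0.1]
opening: 0.414
```

Request:
carry_out --pt "0.018 0.035 0" --pt "0.036 0.07 0" --pt "0.054 0.105 -0.01" --pt "0.072 0.14 -0.03" --pt "0.09 0.172 -0.05" --pt "0.095 0.184 -0.08" --pt "0.095 0.184 -0.11" --pt "0.095 0.184 -0.11" --roll '[0.1,0.21,0.21,0.21,0.21,0.21,0.21,0.21]'

```text
clock: 2.73
tool_pos: [0.5012, -0.0993, 0.144]
eef_rot: [0.691, 0.723, -0.002, -0.003]
contact_force: [-1.9, -1.9, -0.3]
opening: 0.005
```

Request:
carry_out --pt "0.001 -0.001 -0.03" --pt "0.002 -0.002 -0.06" --pt "0.002 -0.002 -0.07" --pt "0.002 -0.002 -0.07" --roll '[0,0,0,0]'

```text
clock: 3.07
tool_pos: [0.5022, -0.1021, 0.0732]
eef_rot: [0.692, 0.722, -0.004, -0.004]
contact_force: [0.1, -1.2, 0.7]
opening: 0.005
```

```bash
cat > look.py <<'E'
import sys
from h import *
from plant import *
import pickle
np.set_printoptions(precision=4,suppress=True)
n=sys.argv[1]; t=sys.argv[2]
s=status.get_state(); print(s['clock'],s['tool_pos'],s['eef_rot'],s['contact_force'])
q=np.load('ledge.npy');c,ss=np.cos(q[2]),np.sin(q[2])
print('ledge xy tool',(np.array(s['tool_pos'][:2])-q[:2])@np.array([[c,-ss],[ss,c]])*1000)
out=[]
for k in n.split(','):
    p=snapshot(k); pickle.dump(p,open(f'{k}_{t}.pkl','wb'))
    a,b,e,d=(180,285,225,410) if k=='top' else (170,290,200,340)
    i=cv2.cvtColor(p['img'][a:b,e:d],cv2.COLOR_RGB2BGR)
    cv2.imwrite(f'pics/{k}_{t}.png',cv2.resize(i,None,fx=4,fy=4,interpolation=2))
E
python3 look.py side,top a
```

```text
3.0667 [ 0.5022 -0.1021  0.0732] [ 0.6917  0.7222 -0.0037 -0.0037] [ 0.0694 -1.2315  0.7286]
ledge xy tool [-120.8329  -37.3121]
```

View pics/side_a.png

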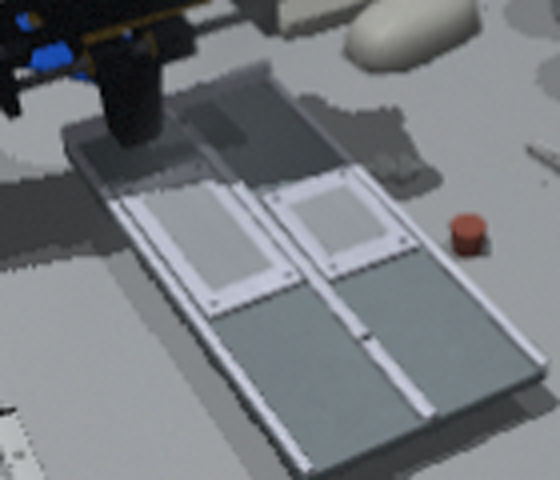

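View pics/top_a.png

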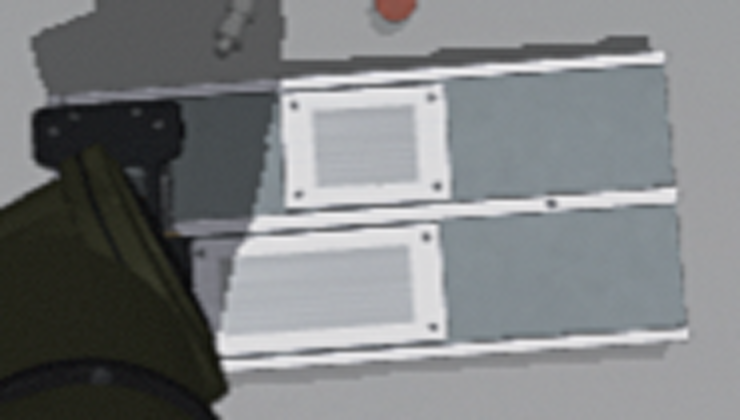

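The closed fingertips sit over the near lane (side crop ~(133,140)), between wall and the long plate's rear edge. Descend.

Request:
carry_out --pt "0.0005 0 -0.008" --pt "0.001 0 -0.0145" --pt "0.001 0 -0.0155" --pt "0.001 0 -0.0155" --roll '[0,0,0,0]'

```text
clock: 3.5
tool_pos: [0.5048, -0.1019, 0.0599]
eef_rot: [0.692, 0.722, -0.002, -0.002]
contact_force: [-0.5, -0.9, 0.3]
opening: 0.003
```

Request:
carry_out --pt "-0.001 0 -0.002" --pt "-0.001 0 -0.003" --pt "-0.001 0 -0.003" --roll '[0,0,0]'

```text
clock: 3.75
tool_pos: [0.5036, -0.102, 0.0568]
eef_rot: [0.692, 0.722, -0.002, -0.002]
contact_force: [0.3, 0.7, -0.5]
opening: 0.008
```

Request:
carry_out --pt "0.0004 -0.008 0" --pt "0.0007 -0.016 0" --pt "0.001 -0.024 0" --pt "0.0015 -0.034 0" --pt "0.002 -0.044 0" --pt "0.0024 -0.054 0" --pt "0.003 -0.064 0" --pt "0.003 -0.07 0" --roll '[0,0,0,0,0,0,0,0]'

```text
clock: 4.42
tool_pos: [0.5065, -0.1742, 0.0568]
eef_rot: [0.692, 0.722, -0.002, -0.002]
contact_force: [-0.2, 1.1, 1.7]
opening: 0.003
```

```bash
python3 look.py side b
```

```text
4.4167 [ 0.5065 -0.1742  0.0568] [ 0.6924  0.7215 -0.0025 -0.0019] [-0.2036  1.0547  1.6942]
ledge xy tool [-48.626  -36.2272]
```

View pics/side_b.png

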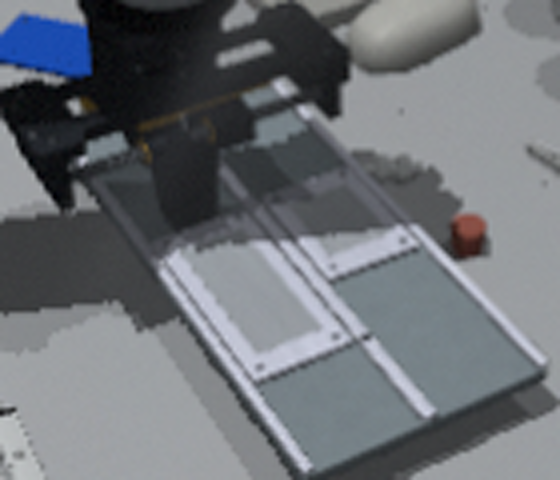

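The plate slides square in its lane, lead edge now from about (257,380) to (355,340) in the crop. Continue to roughly 10 mm short.

Request:
carry_out --pt "0.0005 -0.01 0" --pt "0.001 -0.022 0" --pt "0.0015 -0.034 0" --pt "0.002 -0.046 0" --pt "0.0025 -0.058 0" --pt "0.003 -0.07 0" --pt "0.0037 -0.082 0" --pt "0.004 -0.088 0" --roll '[0,0,0,0,0,0,0,0]'

```text
clock: 5.13
tool_pos: [0.51, -0.2657, 0.0567]
eef_rot: [0.694, 0.72, -0.003, -0.001]
contact_force: [-0.7, 0.1, -0.4]
opening: 0.004
```

```bash
python3 look.py side,top c
```

```text
5.1333 [ 0.51   -0.2657  0.0567] [ 0.6937  0.7203 -0.0034 -0.0013] [-0.7031  0.117  -0.4267]
ledge xy tool [ 43.0014 -36.7994]
```

View pics/side_c.png

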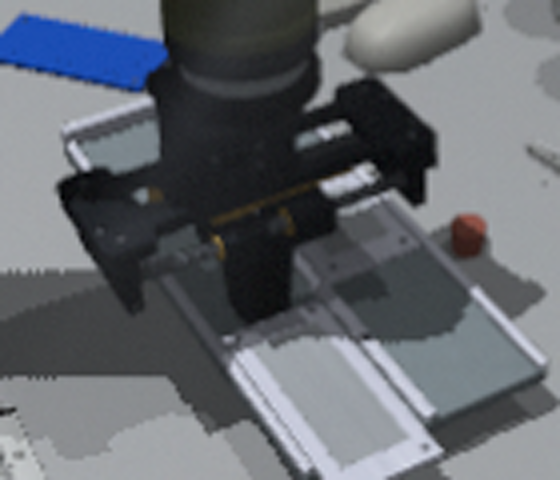

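View pics/top_c.png

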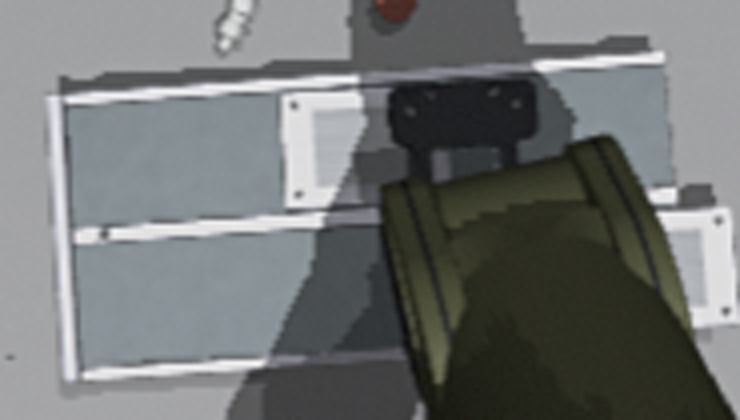

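```bash
python3 - <<'E'
from h import *
import pickle
p=pickle.load(open('top_c.pkl','rb'))
i=cv2.cvtColor(p['img'][215:275,385:425],cv2.COLOR_RGB2BGR); cv2.imwrite('pics/c2.png',cv2.resize(i,None,fx=10,fy=10,interpolation=2))
E
```

```text
(no output)
```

View pics/c2.png

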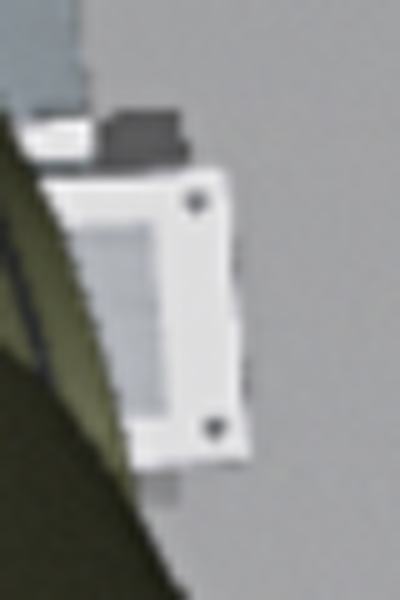

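```bash
cat > led.py <<'E'
from h import *
import pickle
q=np.load('ledge.npy');c,s=np.cos(q[2]),np.sin(q[2])
inv=lambda P:(np.asarray(P)[:2]-q[:2])@np.array([[c,-s],[s,c]])*1000
E
python3 - <<'E'
from led import *
p=pickle.load(open('top_c.pkl','rb'))
for X,Y,z in[(230,170,.042),(250,460,.042),(95,118,.041),(95,160,.041)]: print(inv(at_z(p,385+X/10-.45,215+Y/10-.45,z)))
E
```

```text
[186.59283614  -8.61857908]
[185.54234261 -67.77910034]
[160.16821863   3.97941285]
[159.43438581  -4.60147596]
```

Lead edge (top pixel ~(408-410, 232-261)) is at x≈186 mm, i.e. 26 mm out. Push 4 mm more, then retreat and rise.

Request:
carry_out --pt "0.0001 -0.002 0" --pt "0.0002 -0.004 0" --pt "0.0002 -0.004 0" --pt "0 0.006 0" --pt "-0.0005 0.012 0" --pt "-0.0005 0.012 0.02" --pt "-0.0005 0.012 0.05" --pt "-0.0005 0.012 0.06" --roll '[0,0,0,0,0,0,0,0]'

```text
clock: 5.9
tool_pos: [0.511, -0.2519, 0.1194]
eef_rot: [0.693, 0.721, -0.002, 0.0]
contact_force: [1.0, 1.1, -0.5]
opening: 0.001
```

Request:
carry_out --pt "0.025 -0.016 0" --pt "0.05 -0.032 0" --pt "0.0735 -0.0475 0" --pt "0.0735 -0.0475 -0.02" --pt "0.0735 -0.0475 -0.04" --pt "0.0735 -0.0475 -0.04" --roll '[0,0,0,0,0,0]'

```text
clock: 6.4
tool_pos: [0.5821, -0.2978, 0.0755]
eef_rot: [0.693, 0.721, -0.004, -0.003]
contact_force: [-1.1, -0.4, -0.6]
opening: 0.003
```

```bash
python3 look.py side d
```

```text
6.4 [ 0.5821 -0.2978  0.0755] [ 0.6926  0.7213 -0.0038 -0.003 ] [-1.1407 -0.3643 -0.6421]
ledge xy tool [78.2769 33.8059]
```

View pics/side_d.png

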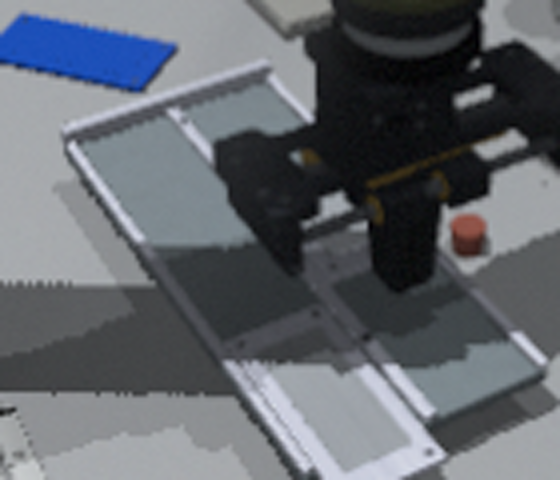

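Fingertips (crop ~(400,285)) are over the far lane, ahead of the short plate's lead edge. Descend.

Request:
carry_out --pt "0.001 0 -0.01" --pt "0.002 0 -0.018" --pt "0.002 0 -0.0185" --pt "0.002 0 -0.0185" --roll '[0,0,0,0]'

```text
clock: 6.78
tool_pos: [0.5847, -0.2976, 0.0585]
eef_rot: [0.692, 0.721, -0.003, -0.002]
contact_force: [-0.4, -0.1, -0.2]
opening: 0.005
```

Request:
carry_out --pt "0 0 -0.0015" --pt "-0.0003 0.008 -0.0015" --pt "-0.0008 0.018 -0.0015" --pt "-0.0015 0.03 -0.0015" --pt "-0.002 0.042 -0.0015" --pt "-0.0025 0.054 -0.0015" --pt "-0.003 0.066 -0.0015" --pt "-0.0035 0.076 -0.0015" --roll '[0,0,0,0,0,0,0,0]'

```text
clock: 7.45
tool_pos: [0.5814, -0.2193, 0.0573]
eef_rot: [0.692, 0.722, -0.003, -0.003]
contact_force: [-0.1, -0.9, 0.5]
opening: 0.008
```

```bash
python3 look.py side,top e
```

```text
7.45 [ 0.5814 -0.2193  0.0573] [ 0.6919  0.722  -0.0032 -0.0026] [-0.0896 -0.9029  0.5458]
ledge xy tool [-0.144  36.5419]
```

View pics/side_e.png

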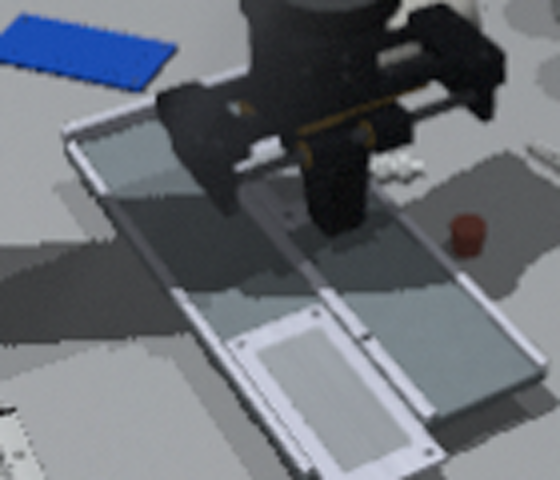

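View pics/top_e.png

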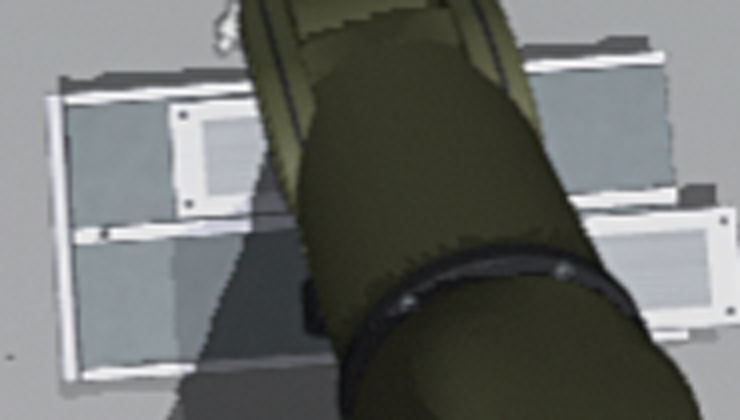

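The short plate moves squarely, rear edge about (175,160) in the top crop. Continue, then creep with force watch.

Request:
carry_out --pt "-0.0003 0.008 0" --pt "-0.0008 0.018 0" --pt "-0.0012 0.028 0" --pt "-0.0017 0.038 0" --pt "-0.002 0.046 0" --pt "-0.0022 0.05 0" --pt "-0.0022 0.05 0" --roll '[0,0,0,0,0,0,0]'

```text
clock: 8.13
tool_pos: [0.5796, -0.1661, 0.0573]
eef_rot: [0.69, 0.724, -0.002, -0.003]
contact_force: [-0.5, -0.1, 0.8]
opening: 0.005
```

Request:
carry_out --pt "0 0.002 0" --pt "-0.0001 0.004 0" --pt "-0.0001 0.004 0" --roll '[0,0,0]'

```text
clock: 8.38
tool_pos: [0.5795, -0.162, 0.0573]
eef_rot: [0.69, 0.724, -0.002, -0.004]
contact_force: [0.1, 0.5, 0.2]
opening: 0.004
```

```bash
python3 look.py side,top f
```

```text
8.3833 [ 0.5795 -0.162   0.0573] [ 0.6902  0.7236 -0.0023 -0.0035] [0.1143 0.5328 0.1952]
ledge xy tool [-57.5135  37.202 ]
```

View pics/top_f.png

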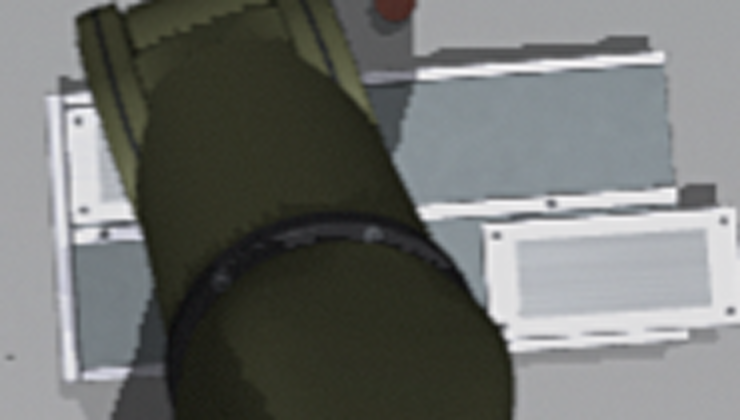

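Rear edge nearly at the wall (top crop ~(70,150)); creep until the force rises.

Request:
carry_out --pt "0 0.0015 0" --pt "0 0.002 0" --pt "0 0.002 0" --roll '[0,0,0]'

```text
clock: 8.73
tool_pos: [0.5791, -0.1616, 0.0573]
eef_rot: [0.691, 0.723, -0.003, -0.003]
contact_force: [-0.7, -2.8, 0.2]
opening: 0.008
```

Request:
carry_out --pt "0 0.0015 0" --pt "0 0.002 0" --pt "0 0.002 0" --roll '[0,0,0]'

```text
clock: 8.98
tool_pos: [0.5791, -0.1615, 0.0573]
eef_rot: [0.691, 0.723, -0.004, -0.002]
contact_force: [-0.5, -4.7, -0.8]
opening: 0.004
```

The tool has stopped and the force is up to 4.7 N, far more than the plate's friction, so it is against the wall. Back off, rise, clear the view.

Request:
carry_out --pt "0 -0.006 0" --pt "0.0005 -0.012 0" --pt "0.0005 -0.014 0" --pt "0.0005 -0.014 0.025" --pt "0 -0.014 0.06" --pt "0 -0.014 0.1" --pt "-0.03 -0.04 0.12" --pt "-0.06 -0.065 0.14" --roll '[0,0,0,0,0,0,0,0]'

```text
clock: 9.65
tool_pos: [0.5245, -0.2217, 0.1973]
eef_rot: [0.689, 0.724, -0.002, -0.001]
contact_force: [-0.0, -1.2, 0.1]
opening: 0.004
```

Request:
carry_out --pt "-0.01 -0.04 0.01" --pt "-0.02 -0.08 0.02" --pt "-0.03 -0.12 0.02" --pt "-0.05 -0.155 0.02" --pt "-0.07 -0.19 0.02" --pt "-0.09 -0.225 0.02" --pt "-0.11 -0.26 0.02" --pt "-0.13 -0.29 0.02" --roll '[0,0,0,0,0,0,0,0]'

```text
clock: 10.32
tool_pos: [0.393, -0.5138, 0.2172]
eef_rot: [0.69, 0.724, -0.002, -0.001]
contact_force: [0.6, 0.4, -0.1]
opening: 0.002
```

```bash
python3 look.py side,top g; python3 - <<'E'
from h import *
import pickle
for n in('top','side'): save(pickle.load(open(n+'_g.pkl','rb')),n+'_gfull.png')
p=pickle.load(open('top_g.pkl','rb'))
i=cv2.cvtColor(p['img'][180:285,230:420],cv2.COLOR_RGB2BGR); cv2.imwrite('pics/top_g2.png',cv2.resize(i,None,fx=4.2,fy=4.2,interpolation=2))
E
```

```text
10.3167 [ 0.393  -0.5138  0.2172] [ 0.6897  0.7241 -0.0015 -0.0006] [ 0.6207  0.4119 -0.1494]
ledge xy tool [ 285.6566 -164.7821]
```

View pics/top_g2.png

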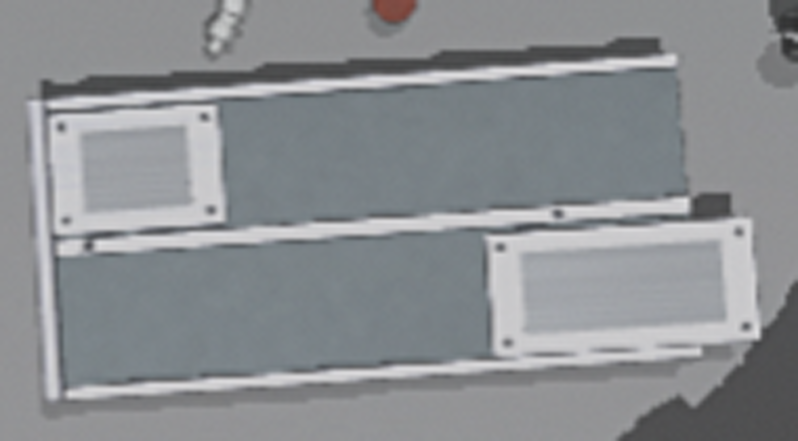

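View pics/side_gfull.png

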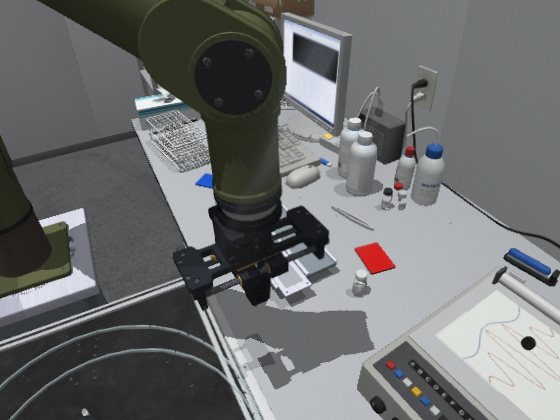

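```bash
python3 - <<'E'
from led import *
np.set_printoptions(precision=1,suppress=True)
p=pickle.load(open('top_g.pkl','rb'))
f=lambda X,Y,z:inv(at_z(p,230+(X+.5)/4.2-.5,180+(Y+.5)/4.2-.5,z))
for n,a in {'long lead':[(751,219),(760,337)],'long rear':[(486,238),(493,356)],'short lead':[(216,104),(225,221)],'short rear':[(48,114),(56,235)]}.items(): print(n,[f(x,y,.042) for x,y in a])
print('edge',f(688,205,.041),f(701,351,.041),f(676,60,.041))
from h import dep
for u,v in[(230+620/4.2,180+290/4.2),(230+140/4.2,180+165/4.2)]: print(dep(p,u,v)[2]*1000)
E
python3 - <<'E'
import pickle
from h import *
from plant import *
p=snapshot('top'); o=pickle.load(open('top0.pkl','rb'))
# bystander shift
for n,(a,b,c,d) in {'union':(170,195,272,296),'stop':(170,190,314,334),'vial':(172,197,412,434)}.items():
    t=cv2.cvtColor(o['img'],7)[a:b,c:d]; s=cv2.cvtColor(p['img'],7)[a-8:b+8,c-8:d+8]
    m=cv2.minMaxLoc(cv2.matchTemplate(s,t,cv2.TM_CCOEFF_NORMED)); print(n,m[1],np.array(m[3])-8)
E
```

```text
long lead [array([188.3,  -9.2]), array([187.7, -66.5])]
long rear [array([59. , -9.3]), array([ 57.9, -66.7])]
short lead [array([-68. ,  65.6]), array([-67.5,   7.9])]
short rear [array([-151.1,   66.6]), array([-150.8,    6.8])]
edge [158.5  -0.2] [158.8 -71.3] [158.8  71.2]
41.6987311860797
43.04157752100113
union 0.9976755380630493 [0 0]
stop 0.999067485332489 [0 0]
vial 0.9995824694633484 [0 0]
```

```bash
python3 -c "
from plant import *
print(finish_job())"
```

```text
the job is handed in; nothing more can be done
None
```

The job is handed in at about 10 s of the 48 s allowed; no verdict was reported. With the gripper closed, I pushed the bare-metal long plate along the near lane toward the open end. I then pushed the bare-metal short plate along the far lane until it met the end wall. The blue and red look-alikes were left alone.

Last checks, from the top camera with the arm clear of the ledge:
- **Long plate:** its lead edge is at x ≈ 188 mm, about 29 mm past the ledge edge as measured in the same picture. It lies square in its lane at the expected height.
- **Short plate:** its rear edge is at x ≈ −151 mm, about 1 mm from the wall. At the wall the tool stopped and the push force rose to 4.7 N.
- **Small things:** the vial, stopper and tube fitting showed no pixel shift from the first picture.

No check failed. The only disagreement was about 1 mm between two readings of the ledge's open edge (159 mm against the nominal 160 mm). The side camera's last view was partly blocked by the arm, so these final numbers rest on the top camera.

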